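Set the roof vent lever and open the drying cabinet

ROBOT

A 6-joint arm with a two-finger parallel gripper is mounted at the origin on the work surface. World frame = base frame: x ahead of the robot, y to its left, z up, the work surface at z = 0. Lengths are in mm, angles in rad, forces in N, time in s.
With the tool pointing down it reaches from about 275 to 750 mm from the base axis. Payload 10.2 kg.
Tool frame: the origin (TCP) lies between the finger pads; the fingertips stand 8 mm ahead of it and the grasp point (between the pads) lies 11 mm behind it; z points along the fingers, y is the line along which they close (so a half turn about z gives the same grasp; the last joint's range is limited). The gripper opens to 85 mm and grips with 20 to 120 N. Pads are 22 mm wide; open, the fingers measure 114 mm over their backs; the gripper's body (76 mm by 85 mm) begins 54 mm behind the grasp point. The pads swing forward as they close: fully open they stand 13 mm farther back than shut.
Start: joints at [0.999, 0.313, 1.498, -0, 1.331, -0.223], TCP at [179.442, 493.388, 239.294] pointing down, gripper open.
Joint ranges: [-2.94, 2.94], [-0.97, 2.17], [0.19, 2.56], [-1.23, 4.37], [0.02, 3.11], [-2.88, 2.88]. Speed limits (rad/s): [2.39, 2.39, 3.01, 3.14, 3.14, 3.14].

INTERFACE

Orientations are given as a unit quaternion [w, x, y, z].
In Python, from rig import * gives the robot as it stands.
- The arm moves only by the shell command python3 -m handwheel 'ROWS' [FORCE]. ROWS is JSON, a list that holds one entry, the list of rows, each a list of 7 numbers: the shift along the world's x, y, z in mm, then the turn, a rotation vector about the world's x, y, z in degrees, then the opening, from -1 (shut) to 1 (fully open). A call has 1 to 8 rows; each row shifts and turns the commanded pose from where the row before left it; what a row does not reach is not made up. A row lasts 1/8 s, in which the tool goes at most 62.5 mm and 10.7 degrees, less where a joint would pass 70% of its speed; a pose out of reach is approached as far as the arm can. A call is refused whole if a number of a shift passes 62.5 or a number of a turn 10.7, either way. A call with a gripper value outside its range is refused whole. The fingers move at their own pace and stop on an object; FORCE is the grip in N (left out, the last holds). Time passes only in rows, so rows that do not move let the fingers close. It gives the time, the measured TCP pose, the force, the opening and the grip force at its end, in the units of the state.
- sense(): the state, without advancing time (a new reading comes with each control period).
- capture(name): name is "scene" or "top"; returns a dict with "image" (420x560x3 uint8, red, green, blue), "fx", "fy", "cx", "cy" (pixels), "rvec" (rotation vector, rad) and "tvec" (3), from world to camera coordinates, as OpenCV has them. Camera axes: x right, y down, z forward; pixel columns grow to the right and rows downward; lengths in mm; the calibration is good to about 2 mm. A picture is of the moment at which its call begins. There is no depth.
- finish_job(): hands the job in; it is judged then, once.
The state is a dict: "time_s": time; "joints": joint angles; "dq": joint speeds; "tau": joint torques, N m; "eef_pos": TCP position; "ee_rot": TCP orientation; "force": force on the tool from outside, world axes, zero at the start; "wrist_torque": the same for the moment, N m; "grip_width": opening from 0.0 (shut) to 1.0 (fully open); "grip_force": force on a finger pad.
Only numpy, scipy, OpenCV 4.12 (cv2) and the standard library are available. Lean on these libraries where they do the work, as an engineer would, in place of code of your own. Each camera call takes 0.05 s, during which the arm holds its last target. There are 200 camera calls.

TASK

Air the drying cabinet. Stand the small jar that blocks its door upright on the cork mat, wholly on it, and throw the lever on the roof out of its rest into the notch marked by the cone-shaped stud (lift, swing, let it drop fully in); only when both are done, swing the door wide open by its handle, about square to the front, and leave it so. Leave everything else where it stands.

Things in the scene. Friction and masses are not known exactly. Their poses are not given: they have to be found in the camera images.
- cabinet: Bench-top drying cabinet, white painted, 220 deep (its x) x 240 wide (its y) x 200 mm high, fixed. Origin at the centre of its underside on the table; its -x axis points out of the front (door side), z up. Its flat roof is at z = 200 mm. Any tool that stands over the roof must clear the lever (black grip top at 250 mm) and the pot.
- door (a joint): Opening angle of the door (rad): 0 shut, grows as it opens outward, stop at 1.8. No latch; light friction (about 1 N at the handle), stays where it is left. Door panel 220 wide x 185 high x 15 mm, hinged about a vertical axis at the front edge on the cabinet's -y side, so that the free edge swings in front of the cabinet, counter-clockwise seen from above, within 225 mm of the hinge.
- door_hinge (a point): A point on the door's vertical hinge axis, at cabinet (-110, -110) mm and handle-grip height (z = 168 mm). When open by an angle a, the handle point is its shut place turned by a, counter-clockwise seen from above, about this axis.
- door_handle (a point): Grip point on the vertical part of the door's steel bar handle: round bar 12 mm thick, 35 mm out from the door's outer face and 195 mm from the hinge; the bar runs from z = 92 to 186 mm, this point is at z = 168 mm. It can be pinched from above, fingers closing along the door's width. Its x, y axes turn with the door: y runs along the door from hinge to free edge, -x points out of the face.
- vent_turn (a joint): Swing of the roof vent lever about its vertical pivot (rad), positive counter-clockwise from above, 0 = lever points straight to the cabinet's front (-x). The lever points along cabinet (-cos q, -sin q). Notches at -0.95, -0.60, 0.60 and 0.95; between -0.31 and 0.31 lies a wide toothless rest where it starts. Play in a notch about 0.03 rad; swings freely when lifted; teeth stop it when down.
- vent_lift (a joint): Upward tilt of the lever at its pivot (rad): 0 = down (in the rest or fully in a notch), up to 0.35. A light spring and its weight press it down (about 3 N at the grip). It clears the 16 mm high teeth above about 0.15 rad (21 mm of lift at the grip point); resting on top of a tooth it reads about 0.10.
- vent_pivot (a point): Point on the lever's vertical pivot axis at the lever's height, at cabinet (50, 0, 238) mm.
- vent_grip (a point): Grip point of the lever, 138 mm from the pivot, z = 238 mm when down: middle of a black plastic bar 50 mm long (along the lever), 16 mm wide, 24 mm high, with free space beside and 26 mm below it. Pinch from above with the fingers closing across the lever; lift, swing round the pivot, lower.
- vent_dog (a point): Point on the lever 118 mm from the pivot: it stands right above a notch's stud when the lever is in that notch.
- cone: The stud that marks the wanted notch: dark steel cone, 26 mm wide and 16 mm high, fixed on the roof 118 mm from the pivot in line with its notch. It stands at one of the four notches, a different one each time. Origin at its underside.
- flat_a: Flat dark steel screw head, 10 mm wide, 3 mm high, beside an unwanted notch.
- flat_b: As flat_a, at another unwanted notch.
- flat_c: As flat_a, at the third unwanted notch.
- jar: The small white plastic jar with a black cap that stands on the table before the cabinet, in the way of the door, its centre 105 to 160 mm out from the door: 56 mm across, 85 mm high, about 110 to 220 g. Origin at the centre of its underside.
- mat: Square cork mat fixed on the table, 140 x 140 mm, 4 mm thick, origin at the centre of its underside, sides along its x and y.
- big_jar: Bystander: bigger white jar with a black cap, 72 mm across, 100 mm high, beside the cabinet. Origin at the centre of its underside.
- bottle: Bystander: tall white bottle, 64 mm across, 190 mm high, behind the cabinet. Origin at the centre of its underside.
- pot: Bystander: little pot with a black cap, 40 mm across, 45 mm high, standing loose on the cabinet's roof behind the lever. Origin at the centre of its underside.
- fragment: Bystander: piece of painted wall plaster lying on the table, about 110 x 70 mm, 28 mm thick. Origin at its underside.

How it is judged (in metres and radians):
On the way, in this order (a step that is already met when the one before it is completed fails the run):
1. the jar stands upright on the mat and the lever is down in the notch at the cone stud, while the door is still shut (x of jar in the frame of mat between -0.05 and 0.05 m and y of jar in the frame of mat between -0.05 and 0.05 m and height (world z) of jar below 0.012 m and angle between jar's own z axis and vertical below 0.15 rad and linear speed of jar below 0.05 m/s and horizontal distance between vent_dog and cone below 0.014 m and value of joint vent_lift below 0.04 rad and value of joint door below 0.1 rad), for 0.2 s.
2. the door is swung wide open, the jar and the lever still in place (x of jar in the frame of mat between -0.05 and 0.05 m and y of jar in the frame of mat between -0.05 and 0.05 m and height (world z) of jar below 0.012 m and angle between jar's own z axis and vertical below 0.15 rad and linear speed of jar below 0.05 m/s and horizontal distance between vent_dog and cone below 0.014 m and value of joint vent_lift below 0.04 rad and value of joint door above 1.3 rad), for 0.2 s.
At the end, for the whole second after the job is handed in: Jar upright (0.15 rad), at rest, centre within 50 mm of the mat centre along both sides; lever down (lift under 0.04 rad) with its 118 mm point within 14 mm of the cone seen from above; door still, open by more than 1.3 rad; nothing else moved over 30 mm (all of step 2 and velocity of joint door between -0.05 and 0.05 rad/s); the robot touches nothing.
It fails at once if the big jar, tall bottle, roof pot or plaster fragment is moved more than 30 mm (distance of any of big_jar, bottle, pot, fragment from where it was at the start of the episode above 0.03 m).
It fails at once if the jar is tipped over (more than 0.6 rad) (angle between jar's own z axis and vertical above 0.6 rad).
It fails at once if the door is opened before the jar is cleared and the lever set (value of joint door above 0.25 rad and not (x of jar in the frame of mat between -0.05 and 0.05 m and y of jar in the frame of mat between -0.05 and 0.05 m and height (world z) of jar below 0.012 m and horizontal distance between vent_dog and cone below 0.014 m and value of joint vent_lift below 0.04 rad)).
It also fails if it takes over 70 s, if anything falls off the work surface, if the arm or the gripper's body presses on something with over 40 N, if the wrist force passes 120 N, or if a joint passes its speed limit or range.

## Working session

There is one attempt and no reset: what is moved stays moved. The work goes in short steps, Python scripts to look and compute and a shell command to move; the robot and the scene stay as the last step left them, time stands still between calls to the robot, and variables do not carry over. Pictures are saved under pics/ and viewed, at most 10 in all, crops included, and the job is handed in when it is done.

```bash
mkdir -p pics; cat > h.py <<'E'
from rig import *
import numpy as np, cv2
def cam(n):
    c=capture(n); c['R']=cv2.Rodrigues(np.array(c['rvec'],float))[0]; c['t']=np.array(c['tvec'],float).ravel(); return c
def ray(c,u,v,z):
    d=c['R'].T@np.array([(u-c['cx'])/c['fx'],(v-c['cy'])/c['fy'],1]); o=-c['R'].T@c['t']
    return o+d*(z-o[2])/d[2]
def proj(c,p):
    q=c['R']@np.array(p,float)+c['t']; return c['fx']*q[0]/q[2]+c['cx'],c['fy']*q[1]/q[2]+c['cy']
def save(c,f,s=1.4): cv2.imwrite('pics/'+f,cv2.resize(c['image'][:,:,::-1],None,fx=s,fy=s))
E
python3 - <<'E'
from h import *
for n in('scene','top'):
    c=cam(n); save(c,n+'0.png'); print(n,-c['R'].T@c['t'],c['fx'])
s=sense();print(s)
E
```

```text
scene [ 962.81264118  615.04459018 1131.86096406] 494.00857396175485
top [ 370.55198705   16.36771886 1366.29261188] 464.1499230315055
{'time_s': 0.1, 'joints': array([ 9.98587107e-01,  3.13392960e-01,  1.49831178e+00,  1.69811992e-05,
        1.33103470e+00, -2.23387770e-01]), 'dq': array([-1.14144414e-04, -3.71864663e-05, -1.73527251e-03,  7.58710819e-04,
       -1.16302895e-03, -4.03705312e-04]), 'tau': array([ 4.07067389e-03, -4.12898505e+01, -2.60138565e+01, -1.16202850e-04,
        3.05435853e-03, -1.23592545e-05]), 'eef_pos': array([179.32486139, 493.20092504, 238.81143424]), 'ee_rot': array([-2.29729698e-04,  1.73529795e-01,  9.84828453e-01, -5.25426838e-04]), 'force': array([ 0.39102668,  0.63007504, -0.01162013]), 'wrist_torque': array([0.00615437, 0.02689876, 0.04642775]), 'grip_force': 0.0, 'grip_width': 0.9982563086596161}
```

View pics/scene0.png

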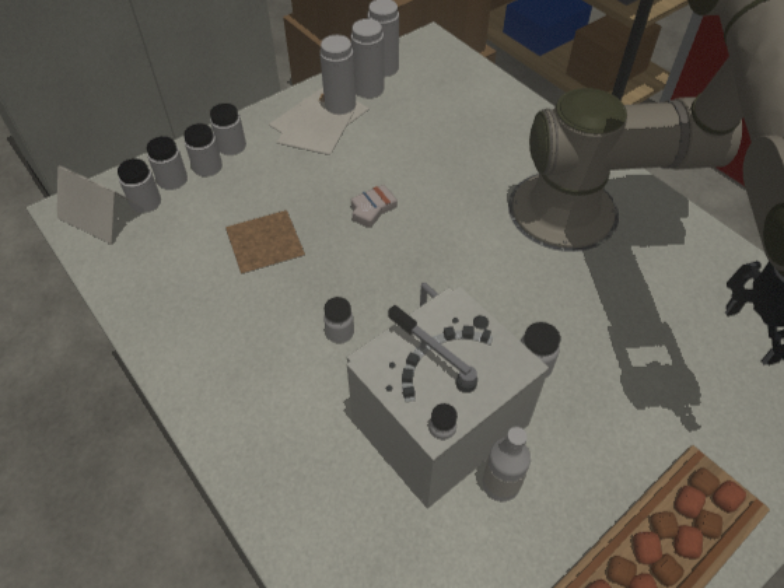

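View pics/top0.png

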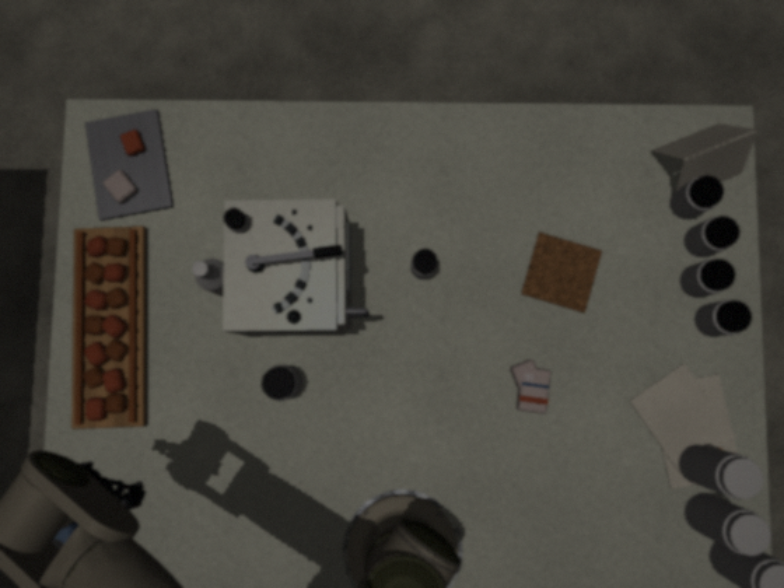

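The top view (shown at 1.4×) has the cabinet roof spanning about (223–337, 200–331), with its front facing image right. The lever grip is at (328,252) and the jar cap at (425,262). The cork mat is at (562,272) and the handle at (370,316). The large cone stud is at (293,317), beside the outer notch on the handle side. The other three studs are small flat ones.

```bash
cat > m.py <<'E'
from h import *
c=cam('top'); im=c['image']; hsv=cv2.cvtColor(im,cv2.COLOR_RGB2HSV); g=cv2.cvtColor(im,cv2.COLOR_RGB2GRAY)
def blob(mask,u,v,r):
    m=np.zeros_like(mask); u,v=u/1.4,v/1.4; a=slice(max(int(v-r),0),int(v+r)),slice(int(u-r),int(u+r)); m[a]=mask[a]
    n,l,s,ce=cv2.connectedComponentsWithStats(m); k=1+np.argmax(s[1:,4]); return ce[k],s[k],(l==k).astype(np.uint8)
dark=(g<35).astype(np.uint8)
for n,u,v,r,z in(('jarcap',425,262,14,85),('grip',328,252,14,250),('cone',293,317,8,206),('potcap',237,218,12,245),('bigcap',279,382,18,100)):
    ce,s,_=blob(dark,u,v,r); print(n,ce,s,ray(c,*ce,z).round(1))
brown=((hsv[...,1]>90)&(hsv[...,0]<25)).astype(np.uint8)
ce,s,m=blob(brown,562,272,45); print('mat',ray(c,*ce,4).round(1),s)
cnt=max(cv2.findContours(m,0,2)[0],key=cv2.contourArea); rc=cv2.minAreaRect(cnt);P=[ray(c,*p,4)[:2].round(1) for p in cv2.boxPoints(rc)];print(P)
d0=P[1]-P[0];print('mat angle',np.degrees(np.arctan2(d0[1],d0[0])))
bright=(g>np.percentile(g[150:230,165:230],50)*0.8).astype(np.uint8)
print(g[145:235:6,155:265:6])
ce,s,m=blob(bright,280,265,60);print(s)
cnt=max(cv2.findContours(m,0,2)[0],key=cv2.contourArea);rc=cv2.minAreaRect(cnt);P=[ray(c,*p,200)[:2].round(1) for p in cv2.boxPoints(rc)];print('roof',P,ray(c,*rc[0],200).round(1),rc)
cv2.imwrite('pics/crop.png',cv2.resize(im[130:250,150:320,::-1],None,fx=4.6,fy=4.6,interpolation=cv2.INTER_CUBIC))
cv2.imwrite('pics/crop.png',np.clip(cv2.imread('pics/crop.png').astype(float)*1.5,0,255).astype(np.uint8))
E
python3 m.py
```

```text
jarcap [303.70281124 187.01606426] [295 178  18  19 249] [581.6 -38.4  85. ]
grip [233.87769784 179.86330935] [224 176  22   9 139] [570.2 138.9 250. ]
cone [209.42857143 225.67346939] [206 222   8   8  49] [460.9 202.7 206. ]
potcap [168.56382979 156.65957447] [161 149  17  15 188] [627.3 301.8 245. ]
bigcap [201.51162791 272.93604651] [188 262  29  23 516] [340.3 237.7 100. ]
mat [ 576.6 -328.9    4. ] [ 373  167   56   56 2102]
[array([ 531.3, -243.3]), array([ 661.7, -282.9]), array([ 622.5, -415.2]), array([ 493. , -374.5])]
mat angle -16.892538230551263
[[ 89 102 103 103 105 107 104 108 107 107 104 108 109 108  91  90  90  88
   91]
 [ 87  48   6  66 107 105 107 103 108  49 109 106 109 108 102  86  86  87
   92]
 [ 92  20  11   8  60 108 105  32  81 109 111 110 110 112 101  86  85  90
   92]
 [ 91 100  28  29  90 106 109 108  66  26 108  47 110 112  96  85  37  56
   92]
 [ 93 103 107 108 106 111 109 112 109  84  61 109 114 109  96  87  37  39
   90]
 [ 94 106 107 107 107 107 110 109 110 109  27 110 103  87  49  86  39  41
   90]
 [ 92 106 105 108 100 102 103  97  84  79  78  7
[... 170 characters left out ...]
4 100  95  33  40
   73]
 [ 53 109 110 111 111 112 111 112 111 113  80 108 115 114 105  96  38  40
   88]
 [ 49 108 109 109 108 110 109 114 112 106  31 114 115 116 103  98  36  38
   91]
 [ 78 107 110 112 110 109 112 111  87  30 110 106 116 114 103  98  33  37
   86]
 [ 88 109 109 112 110 107 112  44  98  89 113 102 114 114 107  96  36  40
   86]
 [ 92 111 110 109 111 112 111  80 109  14 103 114 114 114 107  98  53  49
   51]
 [ 88 109 109 110 110 111 111 110 112  21 104 114 114 115 106  97  35  39
   58]]
[  140   129   120   120 10274]
roof [array([709.5, 389.7]), array([712.4,  82.5]), array([406.6,  77.5]), array([403.1, 377. ])] [556.  231.5 200. ] ((199.5, 188.5), (119.0, 119.0), 90.0)
```

View pics/crop.png

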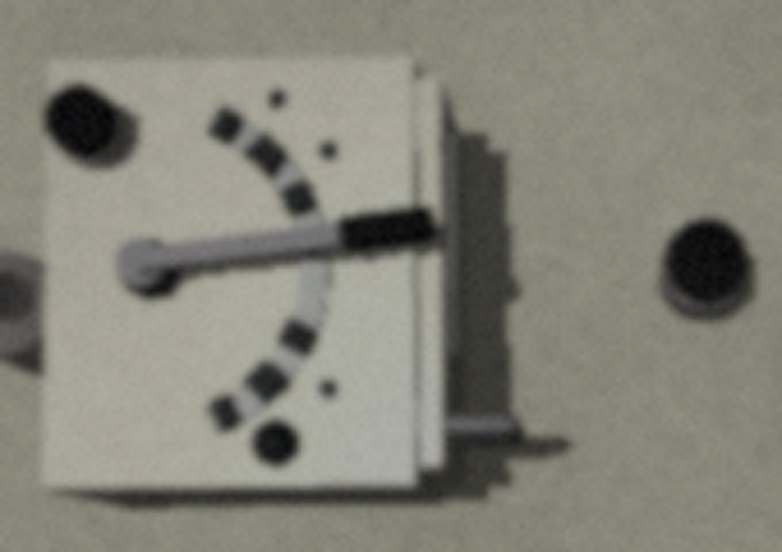

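The crop confirms that the cone, at crop pixel (276,443), sits at the outer notch on the handle side, q = −0.95. The roof corners are at about (47,56), (413,56), (417,488) and (42,487). The handle stub runs to (520,425).

```bash
cat > cab.py <<'E'
from h import *
c=cam('top')
f=lambda u,v,z: ray(c,u/4.6+150-.4,v/4.6+130-.4,z)[:2]
C=[f(*p,200) for p in((47,56),(413,56),(417,488),(42,487))]
print(np.round(C,1))
o=np.mean(C,0); xa=(C[0]+C[3]-C[1]-C[2]); yc=(C[3]+C[2]-C[0]-C[1])
y1=np.arctan2(xa[1],xa[0]); y2=np.arctan2(-yc[0],yc[1]); print('o',o,'yaw',y1,y2,np.linalg.norm(xa)/2,np.linalg.norm(yc)/2)
cone=f(276,443,208);pot=f(82,120,245); pv=f(143,262,245)
for yaw in (y1,y2,(y1+y2)/2):
    R=np.array([[np.cos(yaw),-np.sin(yaw)],[np.sin(yaw),np.cos(yaw)]])
    W=lambda p:o+R@np.array(p)
    print(yaw,'pivot',W((50,0)),pv,'cone pred',W((50-118*np.cos(.95),118*np.sin(.95))),cone)
    g=f(388,228,250); d=R.T@(g-W((50,0)));print('q',np.arctan2(-d[1],-d[0]),np.hypot(*d))
    q=-.95;print('grip target',W((50-138*np.cos(q),-138*np.sin(q))))
    print('handle',W((-110-15-35,85)),W((-110-35,85)),f(520,425,186),'hinge',W((-110,-110)))
np.savez('cab.npz',o=o,yaw=(y1+y2)/2)
# handle/pred in scene view
s=cam('scene')
R=R
for p in((-145,85,168),(-160,85,168),(-145,85,186),(-160,85,186)): print(p,np.round(proj(s,[*W(p[:2]),p[2]]),1),np.round(proj(c,[*W(p[:2]),p[2]]),1))
im=s['image'][:,:,::-1]
cv2.imwrite('pics/hs.png',cv2.resize(im[195:305,235:395],None,fx=5,fy=5,interpolation=cv2.INTER_CUBIC))
E
python3 cab.py
```

```text
[[676.3 337.2]
 [678.3 132.4]
 [437.  125.2]
 [435.2 331. ]]
o [556.71151675 231.44781483] yaw 1.5801779947471164 1.598522409580061 205.2735138991363 241.3251875155004
1.5801779947471164 pivot [556.24244023 281.44561445] [553.12304629 269.4307452 ] cone pred [460.90756979 211.90956281] [460.20721783 201.88654765]
q 0.10006737563317827 143.53825699892508
grip target [444.74911718 200.12379134]
handle [473.21630224  70.65742595] [473.07557929  85.65676584] [473.48774775  70.04362023] hinge [667.73864426 122.48462399]
1.598522409580061 pivot [555.32539022 281.42859767] [553.12304629 269.4307452 ] cone pred [461.28208689 210.15548142] [460.20721783 201.88654765]
q 0.08808279649866357 143.62441662697262
grip target [445.34254396 198.07529222]
handle [476.17979082  69.15289464] [475.76395286  84.14712949] [473.48774775  70.04362023] hinge [669.71871736 124.53957094]
1.5893502021635886 pivot [555.78387621 281.43920892] [553.12304629 269.4307452 ] cone pred [461.09080612 211.03166332] [460.20721783 201.88654765]
q 0.09407466415687255 143.5827047950892
grip target [445.04113322 199.09818101]
handle [474.69459654  69.89836482] [474.41630437  84.89578304] [473.48774775  70.04362023] hinge [668.73339294 123.50755703]
(-145, 85, 168) [304.1 209.5] [257.2 222.2]
(-160, 85, 168) [300.1 205.6] [263.  222.1]
(-145, 85, 186) [304.4 205. ] [256.8 221.6]
(-160, 85, 186) [300.4 201.2] [262.7 221.5]
```

View pics/hs.png

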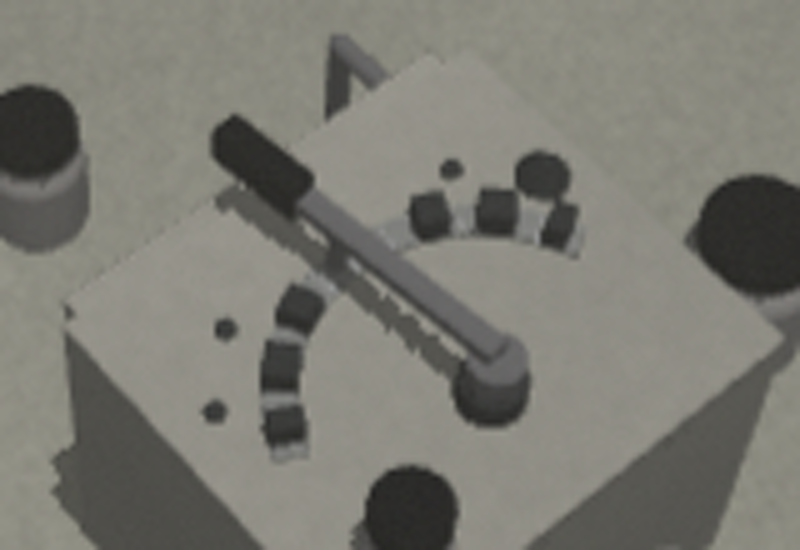

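The enlarged scene view shows the handle's top corner at (340,40), the cone at (543,172), the grip spanning (212,115)–(315,215) and the pivot cap at (497,355). The roof measures 205 mm deep, so the remaining 15 mm is the door. That moves the cabinet centre 7.5 mm towards the door. I'll cross-check this against the second view.

```bash
python3 - <<'E'
from h import *
c=cam('top');s=cam('scene')
f=lambda u,v,z: ray(c,u/4.6+149.6,v/4.6+129.6,z)
h=lambda u,v,z: ray(s,u/5+234.6,v/5+194.6,z)
def tri(a,b):
    P=[k['K']@np.c_[k['R'],k['t']] for k in (c,s)]
    x=cv2.triangulatePoints(*P,np.array(a,float).reshape(2,1),np.array(b,float).reshape(2,1)).ravel();return x[:3]/x[3]
for k in(c,s):k['K']=np.array([[k['fx'],0,k['cx']],[0,k['fy'],k['cy']],[0,0,1]])
t=lambda a,b:tri((a[0]/4.6+149.6,a[1]/4.6+129.6),(b[0]/5+234.6,b[1]/5+194.6)).round(1)
print('cone',h(543,172,208),f(276,443,208),t((276,443),(543,172)))
print('grip',t((388,228),(263,160)))
print('handle',t((520,425),(340,40)),h(340,40,186),f(515,425,186))
print('jar',t((707,263),(37,130)),h(37,130,85))
print('pivot',t((143,262),(497,355)))
for yaw in(1.58,1.59,1.60):
    o=np.array([556.7,223.9]);R=np.array([[np.cos(yaw),-np.sin(yaw)],[np.sin(yaw),np.cos(yaw)]]);W=lambda *p:(o+R@np.array(p)).round(1)
    print(yaw,W(50,0),'cone',W(50-118*np.cos(.95),118*np.sin(.95)),'grip+',W(50-138*np.cos(.95),138*np.sin(.95)),'handle',W(-145,85),'hinge',W(-110,-110))
# mat in scene
im=s['image'];hv=cv2.cvtColor(im,cv2.COLOR_RGB2HSV);m=((hv[...,1]>90)&(hv[...,0]<25)).astype(np.uint8);m[:,:140]=0;m[:,230:]=0;m[:140]=0;m[210:]=0
M=cv2.moments(m,True);print('mat',ray(s,M['m10']/M['m00'],M['m01']/M['m00'],4))
E
```

```text
cone [459.99751572 203.77275956 208.        ] [460.20721783 201.88654765 208.        ] [459.8 202.7 206.6]
grip [572.5 139.8 244.5]
handle [472.1  72.1 180.9] [473.24293804  76.60692961 186.        ] [473.45606704  72.82008869 186.        ]
jar [581.9 -36.4  79.8] [582.80234081 -32.08757807  85.        ]
pivot [553.7 272.3 236.2]
1.58 [556.2 273.9] cone [460.9 204.4] grip+ [444.7 192.6] handle [473.   78.1] hinge [667.7 114.9]
1.59 [555.7 273.9] cone [461.1 203.4] grip+ [445.1 191.5] handle [474.5  77.3] hinge [668.8 116. ]
1.6 [555.2 273.9] cone [461.3 202.5] grip+ [445.4 190.4] handle [476.   76.5] hinge [669.9 117.2]
mat [ 577.18114594 -328.52501866    4.        ]
```

The two views agree:

| Item | World position (mm) |
|---|---|
| Pivot | (555.7, 273.9) |
| Lever grip | (571, 138) |
| Wanted grip position | (445, 191.5) |
| Jar | (582, −36) |
| Mat | (577, −329) |
| Handle | (474.5, 77.3) |
| Hinge | (668.8, 116) |

I'll do the lever first. That means rising, crossing to it and turning the tool −63.5°.

```bash
python3 -m handwheel '[[[0,0,50,0,0,0,1],[0,0,50,0,0,0,1],[40,-36,0,0,0,-8,1],[40,-36,0,0,0,-8,1],[40,-36,0,0,0,-8,1],[40,-36,0,0,0,-8,1],[40,-36,0,0,0,-8,1],[40,-36,0,0,0,-8,1]]]' 30
python3 -m handwheel '[[[40,-36,0,0,0,-8,1],[40,-36,0,0,0,-7.5,1],[40,-36,0,0,0,0,1],[32,-31,0,0,0,0,1],[0,0,0,0,0,0,1]]]'
```

```text
time_s: 1.35
eef_pos: [420.5, 276.0, 339.4]
ee_rot: [0.0, 0.561, 0.828, 0.0]
force: [-0.2, 1.1, 0.4]
grip_width: 0.999
grip_force: 0.0
time_s: 1.98
eef_pos: [572.9, 136.2, 338.0]
ee_rot: [-0.001, 0.667, 0.745, -0.001]
force: [-0.4, 0.9, -0.1]
grip_width: 1.003
grip_force: 0.0
```

```bash
python3 -m handwheel '[[[-1.5,1.5,-50,0,0,0,1],[0,0,-40,0,0,0,1],[0,0,-19,0,0,0,1],[0,0,0,0,0,0,1],[0,0,0,0,0,0,-0.5],[0,0,0,0,0,0,-1],[0,0,0,0,0,0,-1],[0,0,0,0,0,0,-1]]]' 30
python3 -m handwheel '[[[0,0,0,0,0,0,-1],[0,0,0,0,0,0,-1]]]'
```

```text
time_s: 2.98
eef_pos: [570.0, 139.9, 230.6]
ee_rot: [0.0, 0.666, 0.746, 0.0]
force: [-0.2, -0.6, 0.7]
grip_width: 0.183
grip_force: 35.6
time_s: 3.22
eef_pos: [570.0, 139.9, 230.5]
ee_rot: [0.0, 0.666, 0.746, 0.0]
force: [0.6, -0.3, 2.3]
grip_width: 0.18
grip_force: 35.8
```

```bash
python3 -m handwheel '[[[0,1,10,0,0,0,-1],[0,1,10,0,0,0,-1],[0,1,8,0,0,0,-1],[0,0.7,5,0,0,0,-1],[0,0,0,0,0,0,-1]]]' 30
python3 -m handwheel '[[[-17,-0.7,0,0,0,-7.4,-1],[-16.9,1.5,0,0,0,-7.4,-1],[-16.6,3.7,0,0,0,-7.4,-1],[-15.9,5.8,0,0,0,-7.4,-1]]]'
```

```text
time_s: 3.85
eef_pos: [569.7, 144.6, 263.5]
ee_rot: [-0.001, 0.665, 0.746, 0.0]
force: [-0.2, 4.8, -4.9]
grip_width: 0.178
grip_force: 33.9
time_s: 4.35
eef_pos: [503.1, 154.2, 263.6]
ee_rot: [-0.0, 0.835, 0.55, 0.0]
force: [2.6, 4.2, -6.4]
grip_width: 0.18
grip_force: 33.9
```

```bash
python3 -m handwheel '[[[-15.1,7.7,0,0,0,-7.4,-1],[-14,9.7,0,0,0,-7.4,-1],[-12.6,11.4,0,0,0,-7.4,-1],[-10.9,12.9,0,0,0,-7.4,-1],[0,0,0,0,0,0,-1],[0,0,0,0,0,0,-1]]]'
```

```text
time_s: 5.1
eef_pos: [451.1, 195.0, 263.5]
ee_rot: [0.0, 0.947, 0.321, -0.0]
force: [-2.2, -1.4, -2.7]
grip_width: 0.178
grip_force: 34.3
```

```bash
python3 -m handwheel '[[[-1.5,-0.6,-8,0,0,0,-1],[-1,-0.5,-8,0,0,0,-1],[-0.5,-0.3,-8,0,0,0,-1],[-0.4,-0.2,-8,0,0,0,-1],[0,0,-2,0,0,0,-1],[0,0,0,0,0,0,-1]]]'
```

```text
time_s: 5.85
eef_pos: [447.8, 193.1, 230.6]
ee_rot: [0.001, 0.947, 0.32, 0.0]
force: [-7.4, -6.1, 8.1]
grip_width: 0.179
grip_force: 35.5
```

The lever reached its start height again, so it appears to be in the notch. I'll release it, rise and check.

```bash
python3 -m handwheel '[[[0,0,0,0,0,0,0.3],[0,0,0,0,0,0,1],[0,0,0,0,0,0,1],[0,0,0,0,0,0,1],[0,0,50,0,0,0,1],[0,0,60,0,0,0,1],[30,-50,0,0,0,0,1],[30,-50,0,0,0,0,1]]]'
python3 -m handwheel '[[[20,-55,0,0,0,0,1],[20,-55,0,0,0,0,1],[20,-18,0,0,0,0,1],[14,0,0,0,0,0,1],[0,0,0,0,0,0,1]]]'
python3 - <<'E'
from h import *
s=cam('scene');c=cam('top')
a=cv2.resize(s['image'][195:305,235:395,::-1],None,fx=2.5,fy=2.5,interpolation=2)
b=cv2.resize(c['image'][130:240,150:310,::-1],None,fx=2.5,fy=2.5,interpolation=2)
cv2.imwrite('pics/lev.png',np.hstack([a,np.clip(b*1.4,0,255).astype(np.uint8)]))
E
```

```text
time_s: 6.85
eef_pos: [508.2, 93.1, 340.0]
ee_rot: [0.0, 0.947, 0.321, 0.001]
force: [-0.2, 1.5, -0.6]
grip_width: 0.999
grip_force: 0.0
time_s: 7.48
eef_pos: [581.9, -34.2, 338.6]
ee_rot: [-0.0, 0.947, 0.32, -0.0]
force: [-0.4, 0.3, 0.5]
grip_width: 0.999
grip_force: 0.0
```

View pics/lev.png

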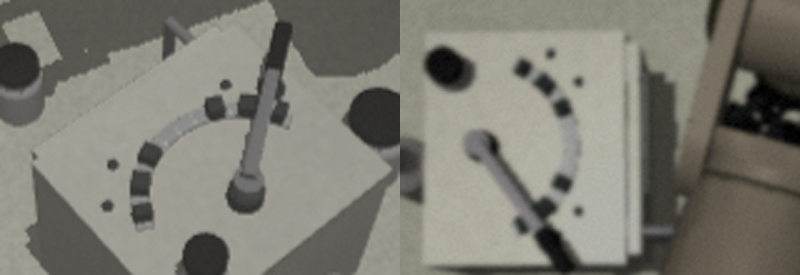

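The lever now sits between the last two teeth, over the cone, and is down. Next is the jar.

```bash
python3 -m handwheel '[[[0,-2,-60,0,0,0,1],[0,0,-60,0,0,0,1],[0,0,-60,0,0,0,1],[0,0,-50,0,0,0,1],[0,0,-35,0,0,0,1],[0,0,-25,0,0,0,1],[0,0,0,0,0,0,1]]]'
python3 -m handwheel '[[[0,0,0,0,0,0,0.6],[0,0,0,0,0,0,0.4],[0,0,0,0,0,0,0.1],[0,0,0,0,0,0,-0.2],[0,0,0,0,0,0,-0.5],[0,0,0,0,0,0,-0.5]]]' 30
```

```text
time_s: 8.45
eef_pos: [580.4, -35.5, 48.3]
ee_rot: [-0.001, 0.947, 0.32, -0.001]
force: [0.5, 0.5, 0.4]
grip_width: 1.003
grip_force: 0.0
time_s: 9.2
eef_pos: [582.3, -36.3, 50.9]
ee_rot: [0.001, 0.947, 0.32, 0.001]
force: [-0.2, 0.1, 5.8]
grip_width: 0.633
grip_force: 30.9
```

```bash
python3 -m handwheel '[[[0,0,25,0,0,0,-0.5],[0,0,35,0,0,0,-0.5],[0,-25,0,0,0,0,-0.5],[0,-40,0,0,0,0,-0.5],[-1,-48,0,0,0,0,-0.5],[-1,-48,0,0,0,0,-0.5],[-1,-48,0,0,0,0,-0.5],[-1,-40,0,0,0,0,-0.5]]]' 30
python3 -m handwheel '[[[-1,-30,0,0,0,0,-0.5],[0,-13,0,0,0,0,-0.5],[0,0,0,0,0,0,-0.5],[0,0,-25,0,0,0,-0.5],[0,0,-18,0,0,0,-0.5],[0,0,-9,0,0,0,-0.5],[0,0,0,0,0,0,-0.5]]]'
```

```text
time_s: 10.2
eef_pos: [577.2, -286.8, 109.7]
ee_rot: [0.0, 0.948, 0.32, 0.0]
force: [-0.2, -0.5, -1.6]
grip_width: 0.633
grip_force: 32.8
time_s: 11.08
eef_pos: [576.5, -327.5, 56.9]
ee_rot: [-0.0, 0.947, 0.32, -0.0]
force: [-0.7, -0.8, -0.8]
grip_width: 0.632
grip_force: 32.8
```

```bash
python3 -m handwheel '[[[0,0,-2,0,0,0,-0.5],[0,0,-1,0,0,0,-0.5],[0,0,0,0,0,0,0.5],[0,0,0,0,0,0,0.8],[0,0,0,0,0,0,1],[0,0,0,0,0,0,1],[0,0,30,0,0,0,1],[0,0,60,0,0,0,1]]]'
python3 -m handwheel '[[[0,0,60,0,0,0,1],[0,0,60,0,0,0,1],[0,50,40,0,0,8,1],[0,60,0,0,0,8,1],[-15,58,0,0,0,8,1],[-15,58,0,0,0,8,1],[-15,58,0,0,0,8,1],[-15,58,0,0,0,8,1]]]'
python3 - <<'E'
from h import *
s=cam('scene');save(s,'mat.png',1.0)
for n in('top','scene'):
    c=s if n=='scene' else cam(n); g=cv2.cvtColor(c['image'],cv2.COLOR_RGB2GRAY); u,v=proj(c,(576.5,-327.5,89)); r=18;u,v=int(u),int(v)
    m=(g[v-r:v+r,u-r:u+r]<30).astype(np.uint8);n_,l,st,ce=cv2.connectedComponentsWithStats(m);k=1+np.argmax(st[1:,4]);print(n,st[k],ray(c,u-r+ce[k][0],v-r+ce[k][1],89))
E
```

```text
time_s: 12.08
eef_pos: [575.6, -327.3, 143.0]
ee_rot: [-0.002, 0.947, 0.32, -0.001]
force: [0.4, -0.2, 0.5]
grip_width: 1.003
grip_force: 0.0
time_s: 13.08
eef_pos: [515.7, 14.6, 303.5]
ee_rot: [0.0, 0.734, 0.679, 0.0]
force: [1.3, 0.7, 1.2]
grip_width: 1.002
grip_force: 0.0
top [  9  10  18  18 257] [ 576.68353735 -325.45438202   89.        ]Traceback (most recent call last):
  File "<stdin>", line 5, in <module>
    return _wrapfunc(a, 'argmax', axis=axis, out=out, **kwds)
    return bound(*args, **kwds)
ValueError: attempt to get argmax of an empty sequence
```

View pics/mat.png

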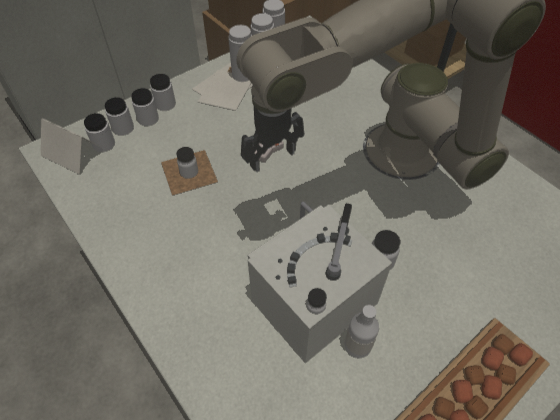

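The jar stands upright in the middle of the mat at (187,160), and the lever is still in its notch. Next is the handle.

```bash
python3 -m handwheel '[[[-20,31,0,0,0,5.5,1],[-20,31,0,0,0,0,1],[0,0,0,0,0,0,1],[0,0,0,0,0,0,1]]]'
```

```text
time_s: 13.68
eef_pos: [477.0, 74.1, 303.4]
ee_rot: [0.0, 0.702, 0.712, -0.0]
force: [0.7, 1.1, -0.2]
grip_width: 0.999
grip_force: 0.0
```

```bash
python3 -m handwheel '[[[-2.5,3,-50,0,0,0,1],[0,0,-50,0,0,0,1],[0,0,-28,0,0,0,1],[0,0,-15,0,0,0,1],[0,0,0,0,0,0,1],[0,0,0,0,0,0,0],[0,0,0,0,0,0,-0.5],[0,0,0,0,0,0,-1]]]' 30
python3 -m handwheel '[[[0,0,0,0,0,0,-1],[0,0,0,0,0,0,-1],[0,0,0,0,0,0,-1]]]'
```

```text
time_s: 14.68
eef_pos: [474.3, 77.8, 160.9]
ee_rot: [0.0, 0.702, 0.712, 0.0]
force: [0.2, 0.3, 0.6]
grip_width: 0.377
grip_force: 0.0
time_s: 15.05
eef_pos: [474.3, 77.8, 160.6]
ee_rot: [0.0, 0.702, 0.712, 0.0]
force: [0.6, 1.0, 3.7]
grip_width: 0.129
grip_force: 29.5
```

```bash
python3 -c "
import numpy as np
a=np.radians(-168.89+8.4*np.arange(11));print(np.diff(198.2*np.c_[np.cos(a),np.sin(a)],axis=0).round(1).tolist())"
```

```text
[[7.7, -28.0], [11.7, -26.6], [15.4, -24.6], [18.9, -22.1], [21.9, -19.1], [24.4, -15.7], [26.5, -11.9], [27.9, -7.9], [28.8, -3.8], [29.0, 0.5]]
```

```bash
python3 -m handwheel '[[[3,-14,0,0,0,4,-1],[4.7,-14,0,0,0,4.4,-1],[11.7,-26.6,0,0,0,8.4,-1],[15.4,-24.6,0,0,0,8.4,-1],[18.9,-22.1,0,0,0,8.4,-1]]]'
```

```text
time_s: 15.68
eef_pos: [528.7, -23.7, 160.7]
ee_rot: [0.001, 0.464, 0.886, 0.001]
force: [10.0, 13.2, 1.0]
grip_width: 0.135
grip_force: 30.7
```

```bash
python3 -m handwheel '[[[21.9,-19.1,0,0,0,8.4,-1],[24.4,-15.7,0,0,0,8.4,-1],[26.5,-11.9,0,0,0,8.4,-1],[27.9,-7.9,0,0,0,8.4,-1]]]'
```

```text
time_s: 16.18
eef_pos: [629.4, -77.4, 160.6]
ee_rot: [0.0, 0.188, 0.982, 0.001]
force: [0.8, 10.2, 6.4]
grip_width: 0.129
grip_force: 31.3
```

```bash
python3 -m handwheel '[[[28.8,-3.8,0,0,0,8.4,-1],[15,0,0,0,0,4.2,-1],[14,0.5,0,0,0,4.2,-1],[0,0,0,0,0,0,-1],[0,0,0,0,0,0,-1]]]'
```

```text
time_s: 16.8
eef_pos: [686.5, -80.4, 160.7]
ee_rot: [0.0, 0.045, 0.999, 0.001]
force: [-0.5, 5.9, 4.3]
grip_width: 0.13
grip_force: 31.0
```

```bash
python3 -m handwheel '[[[0,0,0,0,0,0,-0.3],[0,0,0,0,0,0,0.1],[0,0,0,0,0,0,0.1],[0,0,30,0,0,0,0.1],[0,0,50,0,0,0,0.1],[0,0,60,0,0,0,0.1],[-40,-20,30,0,0,0,0.1],[-50,-20,0,0,0,0,0.1]]]'
python3 -m handwheel '[[[-50,-20,0,0,0,0,0.1],[-50,0,0,0,0,0,0.1],[-50,0,0,0,0,0,0.1],[-50,0,0,0,0,0,0.1],[0,0,0,0,0,0,0.1],[0,0,0,0,0,0,0.1],[0,0,0,0,0,0,0.1],[0,0,0,0,0,0,0.1]]]'
python3 - <<'E'
from h import *
s=cam('scene');c=cam('top');k=(400,300)
cv2.imwrite('pics/end.png',np.hstack([cv2.resize(s['image'][:,:,::-1],k),cv2.resize(np.clip(c['image'][:,:,::-1]*1.4,0,255).astype(np.uint8),k)]))
E
```

```text
time_s: 17.8
eef_pos: [595.8, -122.2, 332.4]
ee_rot: [0.002, 0.045, 0.999, -0.001]
force: [0.6, -1.3, 0.1]
grip_width: 0.551
grip_force: 0.0
time_s: 18.8
eef_pos: [396.8, -141.4, 330.0]
ee_rot: [-0.0, 0.045, 0.999, 0.0]
force: [-0.7, 0.3, 0.0]
grip_width: 0.549
grip_force: 0.0
```

View pics/end.png

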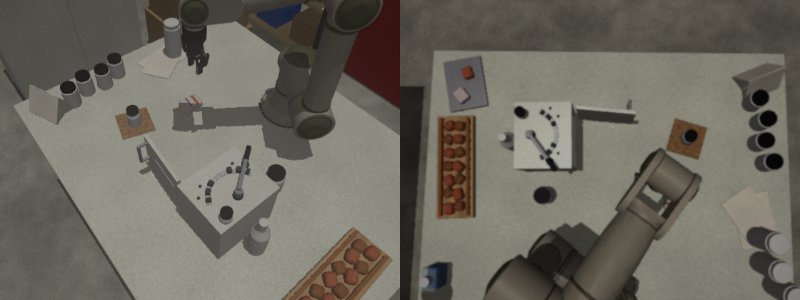

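The door is open about square to the front, running from (577,108) to (635,118) in the top view. The jar is on the mat at (690,136), the lever is at the cone and the robot is clear.

```bash
python3 -c "
from rig import *
print(finish_job())"
```

```text
the job is handed in; nothing more can be done
None
```

I handed the job in with the jar upright on the mat, the lever down in the cone-marked notch, and the door open about 84° (1.46 rad); the hand-in returned no verdict.

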